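# Uncouple the tongue from the ball mount and hold it up

## Task

Swing the hold-down lever of the ball mount well clear of the coupler head (about 70 degrees or more), then pinch the fin of the tongue's spring latch and pull it sideways, towards the side with the latch's rail and guide pins, until the catch is out from under the ball. Lift the tongue off the ball and finish while holding it up in the gripper: still, level, clear of the mount and at least 8 cm higher than it sat. Leave the lever swung clear, and do not shove the loose bottle, servo, board, battery cell or screwdriver about.

Things in the scene. Friction and masses are not known exactly. Their poses are not given: they have to be found in the camera images.
- mount: ball mount fixed on the bench: dark steel plate 230 x 115 x 10 mm with a ball stud, a U-shaped rear saddle and a pivot post. Origin on the bench under the middle of the coupled tongue; x runs level from the ball to the saddle, z up. In its frame: ball axis x=-70, y=0 mm; saddle x=68..88 mm, floor 36 mm high, side lugs to 49 mm; pivot post x=-70, y=+58 mm, 70 mm high
- ball_top (a point): top of the steel ball, 62 mm above the bench; ball 29 mm wide, its flat underside 36 mm above the bench, on a 16 mm neck
- tongue: loose steel tongue, about 0.4 kg with its latch: coupler head 46 x 42 x 44 mm with a socket open below over the ball, then a 40 x 26 mm square tube; 200 mm long, balanced under the latch fin. Origin on the centre line, level with the head's underside, 24 mm above the bench when coupled; axes then as the mount's (x from head to tube end). Free of ball and saddle after 40 mm of straight lift
- ball_socket (a point): middle of the socket's roof inside the coupler head, which rests on the ball's top when coupled: in the tongue's frame x=-70, y=0, z=+38 mm
- lever (a joint): hinge of the hold-down lever, rad: 0 = lying across the top of the coupler head (starts at 0 to 0.12), growing as it swings, clockwise seen from above, away from the tube; stop at 1.9. Vertical axis, light friction (about 1 N at the knob), stays where it is left. While it covers the head the tongue cannot be lifted
- lever_hinge (a point): point on the lever's vertical pivot axis, at the lever's underside, 70 mm above the bench; turns with the lever: the lever points along its -y axis. Lever bar 16 mm wide, 8 mm thick
- lever_knob (a point): middle of the upright black knob at the free end of the lever: cylinder 18 mm in diameter, standing from 78 to 110 mm above the bench (this point at 94 mm), 112 mm from the pivot axis; grip it or push it from the side
- latch (a joint): travel of the spring latch across the tongue, m: 0 = shut (catch under the ball, spring 3.5 N), growing along the tongue's +y axis, towards the side with the rail and guide pins, to a stop at 0.012 (6.5 N); the ball passes freely beyond about 0.008. It springs back when let go, and may do so once the ball is out of the socket
- latch_grip (a point): grip point of the latch: upright black fin standing on the dark latch on top of the tongue, 10 mm thick across the tongue (y), 32 mm long (x), its sides from 71 to 107 mm above the bench when coupled, this point at 92 mm; axes as the tongue's. Pinch it across its 10 mm, pull along +y, then lift. Nothing else within 40 mm of it stands higher than 71 mm; the shut lever's knob is some 80 mm off
- flux: small white bottle 30 mm wide, 62 mm high, standing loose beside the mount; origin under its middle; leave it
- servo_unit: small black servo 46 x 54 x 20 mm lying loose; origin under its middle; leave it
- green_board: green circuit board 38 x 53 x 18 mm lying loose; origin under its middle; leave it
- cell: AA cell 50 mm long, 14 mm thick, lying loose; origin under its middle; leave it
- screwdriver: screwdriver with teal handle, 200 mm long, 24 mm thick, lying loose; origin under its middle; leave it

How it is judged:
By the outcome, as a careful person would: the job done as asked, in the order asked, and still so for the second after the job is handed in, while the arm keeps its last pose, push and grip.
It also fails if it takes over 48 s, if anything falls off the work surface, if the arm or the gripper's body presses on something with over 40 N, if the wrist force passes 120 N, or if a joint passes its speed limit or range.

## Robot

A 7-joint arm with a two-finger parallel gripper is mounted at the origin on a cart in front of the work surface, level with it; the furniture and walls round the work are solid. World frame = base frame: x ahead of the robot, y to its left, z up, the work surface at z = 0. Lengths are in m, angles in rad, forces in N, time in s.
With the tool pointing down it reaches from about 0.4 to 0.875 m from the base axis. Payload 19.3 kg.
Tool frame: the origin (TCP) lies at the very end of the fingers, on their centre line; the grasp point (between the pads) lies 19 mm behind it (manip.grasp_offset is the distance from the TCP to the grasp point, in m); z points along the fingers, y is the line along which they close (so a half turn about z gives the same grasp; the last joint's range is limited). The gripper opens to 85 mm and grips with 20 to 120 N. Pads are 22 mm wide; open, the fingers measure 114 mm over their backs; the gripper's body (76 mm by 85 mm) begins 54 mm behind the grasp point. The pads swing forward as they close: fully open they stand 13 mm farther back than shut.
Start: joints at [1.081, 0.521, -0.036, 1.599, 0.021, 1.021, -0.113], TCP at [0.255, -0.571, 0.231] pointing down, gripper open.
Joint ranges: [-2.91, 2.91], [-0.3, 2.13], [-1.5, 1.42], [0.17, 2.43], [-1.26, 4.41], [0.16, 1.93], [-2.52, 2.52]. Speed limits (rad/s): [1.89, 1.89, 2.39, 2.39, 3.01, 3.01, 3.01].

## Interface

Orientations are given as [roll, pitch, yaw] about the fixed x, y, z axes, in that order (R = Rz(yaw) Ry(pitch) Rx(roll)).
In Python, from cell import manip, viewer, close_job gives the robot as it stands. The module is installed in compiled form; this text tells all that it offers.
- The arm moves only by the tool arm_command, never from a script. Its argument "targets" is a list that holds one entry, the list of rows, each a list of 7 numbers: the turn, a rotation vector about the tool's x, y, z in degrees, then the shift along the tool's x, y, z in m, then the opening, from -1 (shut) to 1 (fully open), so that 0 is half open. A call has 1 to 10 rows; each row is the pose to reach, as a shift and turn from the pose commanded when the call began, along the tool's axes at that moment; what a row does not reach only later rows make up. A row lasts 1/10 s, in which the tool goes at most 50 mm and 8.59 degrees, less where a joint would pass 70% of its speed; a pose out of reach is approached as far as the arm can. A call with a gripper value outside its range is refused whole. The fingers move at their own pace and stop on an object; the grip force is fixed at half the most. Time passes only in rows, so rows that repeat a pose let the fingers close. It gives the time, the measured TCP pose, the force, the opening and the grip force at its end, in the units of the state.
- manip.read_state(): the state, without advancing time (a new reading comes with each control period).
- viewer.get_image(name): name is "side" or "top" or "wrist"; returns a dict with "frame" (480x640x3 uint8, red, green, blue), "vertical_fov" (degrees; the focal length in pixels is half the picture's height over the tangent of half this angle, whatever the lens; pixels are square), "cx", "cy" (the principal point, pixels), "extrinsics" (4x4, takes a point from world to camera coordinates); the wrist camera has in their place "tool_from_camera" (4x4, takes a point from camera to tool coordinates, whose origin is the TCP and whose axes are the flange's). Camera axes: x right, y up, looking along -z (the intrinsics and any distortion apply to the point x, -y, -z); pixel columns grow to the right and rows downward; lengths in m; the calibration is good to about 2 mm. The wrist camera is an equidistant fisheye: a pixel r from the principal point sees the ray r / f radians off the axis. A picture is of the moment at which its call begins: read the wrist's pose just before it. There is no depth.
- close_job(): hands the job in; it is judged then, once.
The state is a dict: "clock": time; "q": joint angles; "joint_velocities": joint speeds; "joint_torque": joint torques, N m; "ee_pos": TCP position; "tcp_rot": TCP orientation; "wrist_force": force on the tool from outside, world axes, zero at the start; "moment": the same for the moment, N m; "grip_width": finger opening in m; "finger_force": force on a finger pad.
Only numpy, scipy, OpenCV 4.12 (cv2) and the standard library are available. Lean on these libraries where they do the work, as an engineer would, in place of code of your own. Each camera call takes 0.05 s, during which the arm holds its last target. There are 200 camera calls.

## Working session

There is one attempt and no reset: what is moved stays moved. The work goes in short steps, Python scripts to look and compute and a tool call to move; the robot and the scene stay as the last step left them, time stands still between calls to the robot, and variables do not carry over. Pictures are saved under pics/ and viewed, at most 10 in all, crops included, and the job is handed in when it is done.

Besides the shell and the picture viewer there is one more tool, called by a JSON object that holds its "op" and its "data", one argument or row to a line. arm_command: Moves the arm, as the interface text tells. Its arguments: {"type":"object","properties":{"targets":{"type":"array","items":{"type":"array","items":{"type":"array","items":{"type":"number"}}}}},"required":["targets"]}

```bash
mkdir -p pics
python3 - <<'E'
from cell import manip, viewer
import cv2,pickle
s=manip.read_state();print(s)
for n in("top","side"):
    d=viewer.get_image(n);cv2.imwrite(f"pics/{n}0.png",d["frame"][:,:,::-1]);pickle.dump(d,open(f"{n}0.pkl","wb"))
    print(n,{k:v for k,v in d.items() if k!="frame"})
E
```

```text
{'clock': 0.0, 'q': array([ 1.08078648,  0.52200133, -0.03630109,  1.60003638,  0.02120822,
        1.02108385, -0.11282091]), 'joint_velocities': array([ 5.39487847e-04, -4.59723212e-04,  4.66900029e-04,  5.84693709e-04,
        1.64678948e-03,  3.03196651e-05,  1.14778524e-03]), 'joint_torque': array([-8.62506090e-05, -9.27110267e+01,  1.97966538e+00, -3.69931984e+01,
        1.78906659e-02,  8.21326015e-03,  6.98983672e-05]), 'ee_pos': array([ 0.25454858, -0.57043302,  0.23072377]), 'tcp_rot': array([-3.14045342e+00,  1.02254937e-04,  4.19761016e-01]), 'wrist_force': array([ 0.24282446, -0.02074716, -0.69279298]), 'moment': array([-0.01028422,  0.02842176,  0.03008204]), 'finger_force': 0.0, 'grip_width': 0.08540963294659794}
top {'vertical_fov': 44.59348081674551, 'cx': 321.9350503832222, 'cy': 241.9210040553415, 'extrinsics': array([[ 0.02258125, -0.99974366,  0.00164597, -0.17890121],
       [ 0.98041185,  0.02246676,  0.19567283, -0.52784317],
       [-0.19565965, -0.00280481,  0.98066785, -0.93083531],
       [ 0.        ,  0.        ,  0.        ,  1.        ]])}
side {'vertical_fov': 52.859051959609175, 'cx': 324.9721426097396, 'cy': 233.02775901860275, 'extrinsics': array([[ 0.99337889, -0.11254434,  0.02306821, -0.54758053],
       [ 0.05281236,  0.62567772,  0.77829188,  0.01212813],
       [-0.10202561, -0.77192044,  0.62747878, -0.98403409],
       [ 0.        ,  0.        ,  0.        ,  1.        ]])}
```

View pics/top0.png

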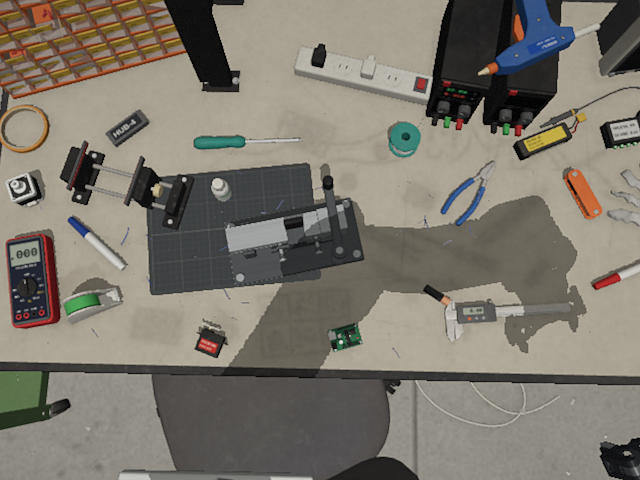

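View pics/side0.png

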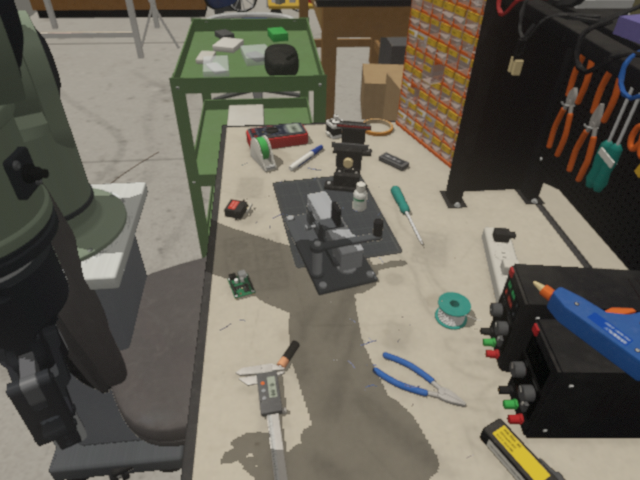

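The top view shows the mount at about (230–360, 195–285), with the head at the right end. The lever knob is at about (328,183), the pivot at about (340,258) and the fin at about (293,225). The bottle stands at about (222,188). I'll enlarge both views.

Run:
```python
import cv2
a=cv2.imread("pics/top0.png")[165:300,205:385];b=cv2.imread("pics/side0.png")[170:300,265:405]
cv2.imwrite("pics/tc.png",cv2.resize(a,None,fx=4.4,fy=4.4,interpolation=cv2.INTER_CUBIC))
cv2.imwrite("pics/sc.png",cv2.resize(b,None,fx=4.5,fy=4.5,interpolation=cv2.INTER_CUBIC))
```

```text
(no output)
```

View pics/tc.png

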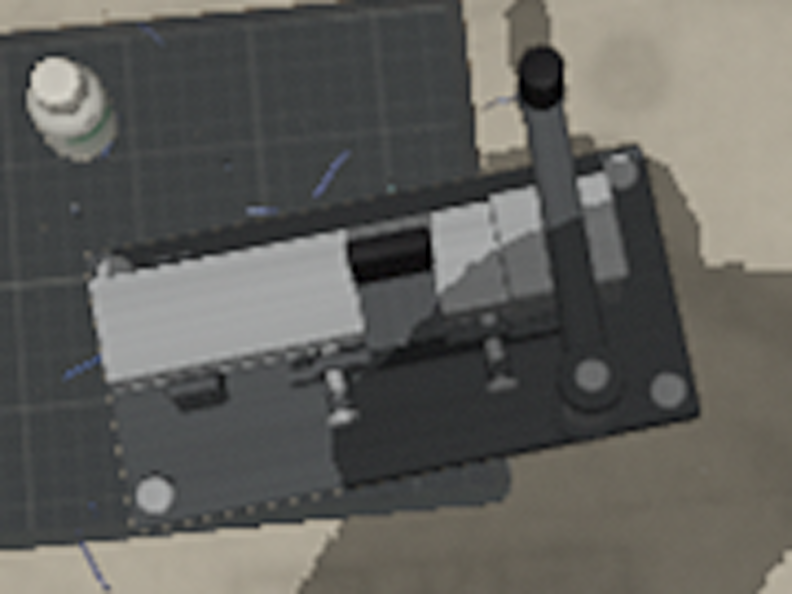

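View pics/sc.png

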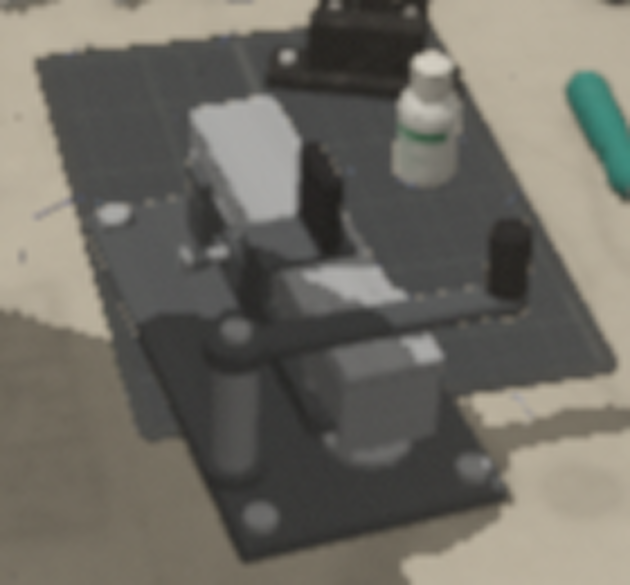

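The crops show the knob top at crop (542,66) in top and (511,230) in side. The pivot cap is at (592,376) and (237,330). The fin is black at (347–432, 228–280) in top. Plate corners in top are (637,147), (699,412), (130,530). The guide pins are on the robot side of the tongue.

```bash
cat > h.py <<'E'
import numpy as np,pickle,cv2
def cam(d):
    f=240/np.tan(np.radians(d["vertical_fov"]/2));E=d["extrinsics"];return f,E,d["cx"],d["cy"]
def ray(d,p):
    f,E,cx,cy=cam(d);v=E[:3,:3].T@np.array([(p[0]-cx)/f,-(p[1]-cy)/f,-1]);return -E[:3,:3].T@E[:3,3],v/np.linalg.norm(v)
def atz(d,p,z):
    c,v=ray(d,p);return c+v*(z-c[2])/v[2]
def tri(d1,p1,d2,p2):
    A=np.zeros((3,3));b=np.zeros(3);R=[ray(d1,p1),ray(d2,p2)]
    for c,v in R:
        M=np.eye(3)-np.outer(v,v);A+=M;b+=M@c
    return np.linalg.solve(A,b)
def proj(d,X):
    f,E,cx,cy=cam(d);q=E[:3,:3]@X+E[:3,3];return np.array([cx+f*q[0]/-q[2],cy-f*q[1]/-q[2]])
T=pickle.load(open("top0.pkl","rb"));S=pickle.load(open("side0.pkl","rb"))
tc=lambda x,y:((x+.5)/4.4-.5+205,(y+.5)/4.4-.5+165)
sc=lambda x,y:((x+.5)/4.5-.5+265,(y+.5)/4.5-.5+170)
E
python3 - <<'E'
from h import *
np.set_printoptions(precision=4,suppress=True)
print("campos",ray(T,(0,0))[0],ray(S,(0,0))[0])
print("knob",tri(T,tc(542,66),S,sc(511,230)),atz(T,tc(542,66),.11),atz(S,sc(511,230),.11))
print("pivot",tri(T,tc(592,376),S,sc(237,330)))
pl=[(637,147),(699,412),(130,530),(90,252)]
P=[atz(T,tc(*p),.01) for p in pl];print(np.array(P))
print([np.linalg.norm(P[i]-P[i-1]) for i in range(4)])
Q=[atz(S,sc(*p),.01) for p in [(245,562),(510,492)]];print(np.array(Q))
# mount pose fit: local corners
L=np.array([[-115,-57.5],[-115,57.5],[115,57.5],[115,-57.5]])/1000
P=np.array(P)[:,:2];c=P.mean(0)
for i in range(4):print(P[i]-c)
H=L.T@(P-c);yaw=np.arctan2(H[0,1]-H[1,0],H[0,0]+H[1,1]);R=np.array([[np.cos(yaw),-np.sin(yaw)],[np.sin(yaw),np.cos(yaw)]])
print("yaw",np.degrees(yaw),"plate c",c)
k=tri(T,tc(542,66),S,sc(511,230))[:2];v=tri(T,tc(592,376),S,sc(237,330))[:2]
print("in plate frame knob",R.T@(k-c),"pivot",R.T@(v-c),np.linalg.norm(k-v))
o=v-R@[-.07,.058];print("origin from pivot",o)
for p in[(347,233),(430,228),(432,268),(360,282)]: print("fin",atz(T,tc(*p),.107)[:2],R.T@(atz(T,tc(*p),.107)[:2]-o))
for h in(.107,.071):
  for a in(-1,1):
    for b in(-1,1):
      X=np.r_[o+R@[a*.016,b*.005],h];t=proj(T,X);s=proj(S,X)
      print(h,a,b,(t-[205,165])*4.4,(s-[265,170])*4.5)
E
```

```text
campos [ 0.3394 -0.1696  1.0164] [ 0.4429 -0.8288  0.6207]
knob [ 0.6228 -0.1741  0.1099] [ 0.623  -0.1742  0.11  ] [ 0.6225 -0.1744  0.11  ]
pivot [ 0.5132 -0.1951  0.0843]
[[ 0.621  -0.2138  0.01  ]
 [ 0.5128 -0.2398  0.01  ]
 [ 0.4607 -0.0168  0.01  ]
 [ 0.5723  0.005   0.01  ]]
[np.float64(0.2241451700102354), np.float64(0.11124827724625043), np.float64(0.22897684142560637), np.float64(0.11371840171041693)]
[[ 0.5128 -0.2461  0.01  ]
 [ 0.6229 -0.2172  0.01  ]]
[ 0.0793 -0.0974]
[-0.0289 -0.1235]
[-0.081   0.0995]
[0.0306 0.1214]
yaw 102.7368019583424 plate c [ 0.5417 -0.1164]
in plate frame knob [-0.0742 -0.0663] pivot [-0.0705  0.0452] 0.11156685242386818
origin from pivot [ 0.5543 -0.114 ]
fin [ 0.5591 -0.1047] [ 0.0081 -0.0067]
fin [ 0.5617 -0.1348] [-0.0218 -0.0026]
fin [ 0.5468 -0.1359] [-0.0197  0.0122]
fin [ 0.541 -0.11 ] [0.0069 0.0121]
0.107 -1 -1 [411.2989 223.0468] [340.3351 172.6466]
0.107 -1 1 [416.5588 249.3208] [317.0378 177.0224]
0.107 1 -1 [324.7131 240.0183] [313.0574 129.2056]
0.107 1 1 [329.8025 266.3636] [290.2858 133.3363]
0.071 -1 -1 [414.8946 245.9259] [336.5519 243.259 ]
0.071 -1 1 [419.97  271.288] [313.8312 247.7371]
0.071 1 -1 [331.4661 262.3101] [310.0392 199.0914]
0.071 1 1 [336.3832 287.7384] [287.8189 203.3258]
```

The measurements hold up: knob top at z 0.110, lever radius 0.1116 (0.112 expected), plate 226×112 (230×115 expected), and yaw 102.7°. The fin centre comes out near mount x ≈ -7 mm. I'll cage the knob between half-open fingers and swing the tool along the arc.

```bash
cat > rel.py <<'E'
import numpy as np
from scipy.spatial.transform import Rotation as Ro
from cell import manip
def rel(x,y,z,psi):
    s=manip.read_state();R=Ro.from_euler('xyz',s["tcp_rot"])
    G=Ro.from_euler('xyz',[np.pi,0,np.radians(psi)])
    return np.round(np.r_[(R.inv()*G).as_rotvec(degrees=True),R.inv().apply(np.array([x,y,z])-s["ee_pos"])],4)
E
python3 - <<'E'
from rel import *
np.set_printoptions(suppress=True)
print(rel(.623,-.1742,.2,109));print(rel(.623,-.1742,.2,192))
E
```

```text
[ -0.0474  -0.037  -84.9474   0.4979  -0.2117   0.031 ]
[  -0.0148   -0.0794 -167.9473    0.4979   -0.2117    0.031 ]
```

{"op": "arm_command", "data": {
  "targets": [
    [[0,0,-8.5,0.045,-0.019,0.003,1],[0,0,-17,0.09,-0.038,0.006,0.5],[0,0,-25.5,0.135,-0.057,0.009,0],[0,0,-34,0.18,-0.076,0.012,-0.2],[0,0,-42.5,0.225,-0.095,0.015,-0.2],[0,0,-51,0.27,-0.115,0.018,-0.2],[0,0,-59.5,0.315,-0.134,0.021,-0.2],[0,0,-68,0.36,-0.153,0.024,-0.2],[0,0,-76.5,0.405,-0.172,0.027,-0.2],[0,0,-85,0.45,-0.191,0.03,-0.2]]
  ]
}}

```text
clock: 1.1
ee_pos: [0.5888, -0.2114, 0.201]
tcp_rot: [-3.141, -0.0, 1.909]
wrist_force: [0.5, -0.9, 0.7]
grip_width: 0.0337
finger_force: 0.0
```

```bash
python3 -c "
from rel import *
print(manip.read_state()['q'],manip.read_state()['ee_pos'],rel(.623,-.1742,.18,192))"
```

```text
[ 0.55511818  0.58726553 -0.45822938  1.61160494  0.29329853  1.01188724
  0.34490582] [ 0.58877438 -0.21136541  0.20103742] [-6.1000e-03 -1.4500e-02 -8.2619e+01  2.3700e-02  4.4600e-02  2.1000e-02]
```

{"op": "arm_command", "data": {
  "targets": [
    [[0,0,-8.4,0.003,0.005,0.002,-0.2],[0,0,-16.8,0.006,0.01,0.004,-0.2],[0,0,-25,0.009,0.015,0.006,-0.2],[0,0,-33.5,0.012,0.02,0.008,-0.2],[0,0,-42,0.015,0.025,0.01,-0.2],[0,0,-50,0.018,0.03,0.012,-0.2],[0,0,-58.5,0.021,0.035,0.014,-0.2],[0,0,-67,0.0237,0.04,0.016,-0.2],[0,0,-75,0.0237,0.0446,0.018,-0.2],[0,0,-82.6,0.0237,0.0446,0.021,-0.2]]
  ]
}}

```text
clock: 2.1
ee_pos: [0.6225, -0.1756, 0.18]
tcp_rot: [3.141, -0.0, -2.932]
wrist_force: [-0.6, -0.9, 0.1]
grip_width: 0.0344
finger_force: 0.0
```

```bash
python3 -c "
from rel import *
from cell import viewer
import cv2
s=manip.read_state();print(s['q'],s['tcp_rot'],rel(.623,-.1742,.088,192))
d=viewer.get_image('wrist');cv2.imwrite('pics/w1.png',d['frame'][:,:,::-1]);print({k:v for k,v in d.items() if k!='frame'})
T=np.linalg.inv(d['tool_from_camera']);f=240/np.tan(np.radians(d['vertical_fov']/2))
import numpy as np
def pj(P):
    R=Ro.from_euler('xyz',s['tcp_rot']);p=T@np.r_[R.inv().apply(np.array(P)-s['ee_pos']),1];p=np.array([p[0],-p[1],-p[2]]);r=np.hypot(p[0],p[1]);a=np.arctan2(r,p[2])*f
    return d['cx']+a*p[0]/r,d['cy']+a*p[1]/r
print(pj([.623,-.1742,.11]),pj([.5132,-.1951,.0843]),pj([.556,-.1205,.107]))
"
```

```text
[ 0.66995391  0.72107558 -0.78364249  1.55860123  0.55148623  1.09460836
  1.53279779] [ 3.14117414e+00 -8.00847210e-05 -2.93208950e+00] [ 0.024  -0.0046  0.0036 -0.0008  0.0012  0.092 ]
{'vertical_fov': 65.70646984690485, 'cx': 327.3016994865786, 'cy': 239.5986370266964, 'tool_from_camera': array([[ 1.83330264e-04,  9.46776320e-01,  3.21892165e-01,
         8.26570901e-02],
       [ 9.99999912e-01, -2.95326904e-04,  2.99101011e-04,
         1.02429019e-04],
       [ 3.78245171e-04,  3.21892081e-01, -9.46776291e-01,
        -1.42558533e-01],
       [ 0.00000000e+00,  0.00000000e+00,  0.00000000e+00,
         1.00000000e+00]])}
(np.float64(329.2042466253858), np.float64(256.82697816262555)) (np.float64(333.0361225610618), np.float64(73.83895649382788)) (np.float64(440.05447325260127), np.float64(169.83492497891154))
```

View pics/w1.png

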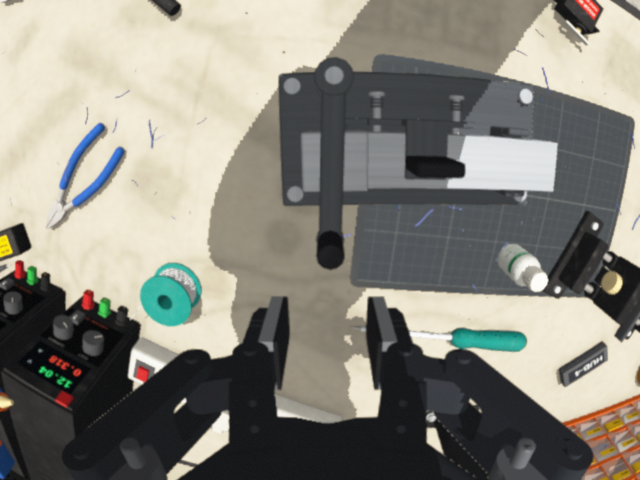

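The wrist view has the knob top at (330,257) and the pivot at (333,74), against predictions of (329,257) and (333,74). The fin lies at about (435,168), predicted (440,170). The knob is centred between the fingers, so I'll go down over it.

{"op": "arm_command", "data": {
  "targets": [
    [[0,0,0,-0.001,0.001,0.04,-0.2],[0,0,0,-0.001,0.001,0.075,-0.2],[0,0,0,-0.001,0.001,0.092,-0.2],[0,0,0,-0.001,0.001,0.092,-0.2]]
  ]
}}

```text
clock: 2.55
ee_pos: [0.6218, -0.1746, 0.0863]
tcp_rot: [3.14, -0.003, -2.94]
wrist_force: [0.3, -0.2, 0.6]
grip_width: 0.0339
finger_force: 0.0
```

```bash
python3 -c "
from rel import *
np.set_printoptions(suppress=True)
p=np.array([.5132,-.1951])
for th in range(2,-80,-8):
  a=np.radians(th);print(th,rel(*(p+.112*np.array([np.cos(a),np.sin(a)])),.088,180+th+4))"
```

```text
2 [ 0.0823 -0.184   5.5759  0.0001 -0.0169 -0.0017]
-6 [ 0.0694 -0.1897 13.5759  0.0038 -0.0321 -0.0017]
-14 [ 0.0562 -0.1947 21.5759  0.0095 -0.0466 -0.0017]
-22 [ 0.0427 -0.1992 29.5759  0.0172 -0.0602 -0.0017]
-30 [ 0.0289 -0.2031 37.5759  0.0268 -0.0726 -0.0017]
-38 [ 0.0148 -0.2064 45.5759  0.0379 -0.0836 -0.0017]
-46 [ 0.0004 -0.209  53.5758  0.0505 -0.0928 -0.0017]
-54 [-0.0144 -0.211  61.5758  0.0643 -0.1003 -0.0016]
-62 [-0.0295 -0.2124 69.5758  0.0789 -0.1057 -0.0016]
-70 [-0.0449 -0.2131 77.5758  0.0942 -0.1091 -0.0015]
-78 [-0.0607 -0.213  85.5758  0.1097 -0.1103 -0.0015]
```

{"op": "arm_command", "data": {
  "targets": [
    [[0,0,2,0,-0.008,0,-0.2],[0,0,5.5,0,-0.017,0,-0.2],[0,0,9.5,0.0017,-0.0245,0,-0.2],[0,0,13.5,0.0038,-0.032,0,-0.2],[0,0,17.5,0.0064,-0.0395,0,-0.2],[0,0,21.5,0.0095,-0.0466,0,-0.2],[0,0,25.5,0.0131,-0.0535,0,-0.2],[0,0,29.5,0.0172,-0.0602,0,-0.2],[0,0,33.5,0.0218,-0.0666,0,-0.2],[0,0,37.5,0.0268,-0.0726,0,-0.2]]
  ]
}}

```text
clock: 3.55
ee_pos: [0.6124, -0.2522, 0.0905]
tcp_rot: [3.141, 0.003, 2.685]
wrist_force: [-1.2, 1.5, 0.2]
grip_width: 0.0343
finger_force: 0.6
```

```bash
python3 -c "
from rel import *
np.set_printoptions(suppress=True)
p=np.array([.5132,-.1951])
for th in range(-35,-83,-5):
  a=np.radians(th);print(th,rel(*(p+.112*np.array([np.cos(a),np.sin(a)])),.088,180+th+4))"
```

```text
-35 [ 0.0429  0.1512  4.8335  0.0035 -0.0097  0.0025]
-40 [ 0.0495  0.1493  9.8335  0.0054 -0.0193  0.0025]
-45 [ 0.0561  0.1473 14.8335  0.0082 -0.0286  0.0025]
-50 [ 0.0626  0.145  19.8335  0.0117 -0.0377  0.0025]
-55 [ 0.069   0.1425 24.8335  0.0161 -0.0465  0.0024]
-60 [ 0.0754  0.1399 29.8335  0.0212 -0.0548  0.0024]
-65 [ 0.0818  0.137  34.8335  0.027  -0.0627  0.0024]
-70 [ 0.0881  0.134  39.8335  0.0334 -0.0701  0.0024]
-75 [ 0.0944  0.1307 44.8335  0.0405 -0.0768  0.0024]
-80 [ 0.1006  0.1272 49.8335  0.0481 -0.0829  0.0023]
```

{"op": "arm_command", "data": {
  "targets": [
    [[0,0,5,0.0035,-0.0097,0.002,-0.2],[0,0,10,0.0054,-0.0193,0.0025,-0.2],[0,0,15,0.0082,-0.0286,0.0025,-0.2],[0,0,20,0.0117,-0.0377,0.0025,-0.2],[0,0,25,0.0161,-0.0465,0.0025,-0.2],[0,0,30,0.0212,-0.0548,0.0025,-0.2],[0,0,35,0.027,-0.0627,0.0025,-0.2],[0,0,40,0.0334,-0.0701,0.0025,-0.2],[0,0,45,0.0405,-0.0768,0.0025,-0.2],[0,0,50,0.0481,-0.0829,0.0025,-0.2]]
  ]
}}

```text
clock: 4.55
ee_pos: [0.5331, -0.3058, 0.088]
tcp_rot: [3.138, 0.002, 1.812]
wrist_force: [1.9, 1.6, 0.1]
grip_width: 0.0343
finger_force: 0.6
```

{"op": "arm_command", "data": {
  "targets": [
    [[0,0,0,0,0,0,-0.2],[0,0,0,0,0,-0.04,-0.2],[0,0,0,0,0,-0.08,0.0],[0,0,0,0,0,-0.11,0.2],[0,0,0,0,0,-0.11,0.2]]
  ]
}}

```text
clock: 5.05
ee_pos: [0.5346, -0.3058, 0.2014]
tcp_rot: [3.135, 0.005, 1.819]
wrist_force: [0.3, 0.3, -0.3]
grip_width: 0.0511
finger_force: 0.0
```

```bash
python3 -c "
from rel import *
s=manip.read_state();print(s['q'])
a=np.radians(102.7);print(rel(.5543-.007*np.cos(a),-.114-.007*np.sin(a),.19,102.7))"
```

```text
[ 0.70529461  0.56103867 -0.41457499  1.64736126  0.26190395  0.98021859
  0.4506868 ]
[0.3588 0.29   1.5371 0.1742 0.066  0.0109]
```

{"op": "arm_command", "data": {
  "targets": [
    [[0.3,0.3,1.5,0.035,0.013,0,0.2],[0.3,0.3,1.5,0.075,0.028,0,0.2],[0.3,0.3,1.5,0.115,0.043,0,0.2],[0.3,0.3,1.5,0.15,0.057,0,0.2],[0.3,0.3,1.5,0.174,0.066,0,0.2],[0.3,0.3,1.5,0.174,0.066,0.01,0.2],[0.3,0.3,1.5,0.174,0.066,0.01,0.2],[0.3,0.3,1.5,0.174,0.066,0.01,0.2]]
  ]
}}

```text
clock: 5.85
ee_pos: [0.5535, -0.1211, 0.1859]
tcp_rot: [-3.136, -0.005, 1.791]
wrist_force: [0.5, -1.1, -0.0]
grip_width: 0.0513
finger_force: 0.0
```

```bash
cat > wr.py <<'E'
from rel import *
from cell import viewer
import cv2
class W:
    def __init__(w,fn):
        w.s=manip.read_state();w.d=d=viewer.get_image('wrist');cv2.imwrite(fn,d['frame'][:,:,::-1])
        w.f=240/np.tan(np.radians(d['vertical_fov']/2));w.R=Ro.from_euler('xyz',w.s['tcp_rot'])
    def pj(w,P):
        p=np.linalg.inv(w.d['tool_from_camera'])@np.r_[w.R.inv().apply(np.array(P)-w.s['ee_pos']),1];p=np.array([p[0],-p[1],-p[2]])
        r=np.hypot(p[0],p[1]);a=np.arctan2(r,p[2])*w.f
        return np.round([w.d['cx']+a*p[0]/r,w.d['cy']+a*p[1]/r],1)
E
python3 -c "
from wr import *
w=W('pics/w2.png');print(w.s['ee_pos'],w.s['tcp_rot'])
import pickle;pickle.dump((w.s,w.d),open('w2.pkl','wb'))
im=cv2.imread('pics/w2.png');cv2.imwrite('pics/w2v.png',cv2.resize(im,(800,600),interpolation=cv2.INTER_CUBIC))
a=np.radians(102.7);R=np.array([[np.cos(a),-np.sin(a)],[np.sin(a),np.cos(a)]])
for z in(.107,.071):
  for x in(-.023,.009):
    for y in(-.005,.005):print(z,x,y,w.pj(np.r_[R@[x,y]+[.5543,-.114],z])*1.25)
"
```

```text
[ 0.55349455 -0.12110471  0.18592529] [-3.13611278 -0.00490121  1.79114427]
0.107 -0.023 -0.005 [423.5 343.5]
0.107 -0.023 0.005 [404.375 343.5  ]
0.107 0.009 -0.005 [424.125 284.75 ]
0.107 0.009 0.005 [404.125 284.75 ]
0.071 -0.023 -0.005 [422.125 319.   ]
0.071 -0.023 0.005 [405.25 319.  ]
0.071 0.009 -0.005 [422.5  266.75]
0.071 0.009 0.005 [405.125 266.75 ]
```

View pics/w2v.png

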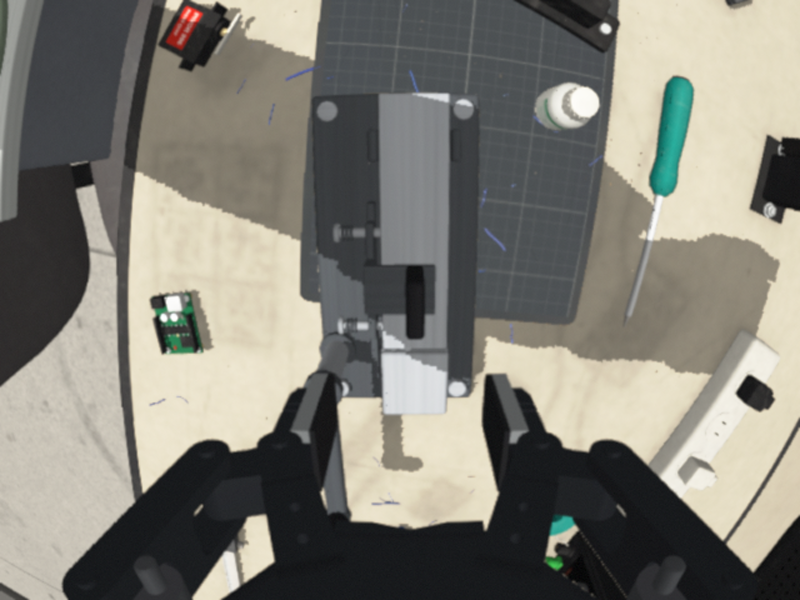

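The wrist view shows the lever swung clear, with the bar running down from its pivot at (335,345) to about (340,510), roughly 85°. The fin spans x 407–424 and y 267–340, against a prediction of 404–424 by 267–343. I'll shift the target about 0.7 mm and go down.

```bash
python3 -c "
from rel import *
print(rel(.5563,-.1197,.12,102.7),rel(.5563,-.1197,.077,102.7))"
```

```text
[-0.2984 -0.2793 -0.1043  0.0005  0.0034  0.066 ] [-0.2984 -0.2793 -0.1043  0.0003  0.0036  0.109 ]
```

{"op": "arm_command", "data": {
  "targets": [
    [[-0.3,-0.3,0,0.0005,0.0035,0.02,0.0],[-0.3,-0.3,0,0.0005,0.0035,0.045,0.0],[-0.3,-0.3,0,0.0005,0.0035,0.065,0.0],[-0.3,-0.3,0,0.0005,0.0035,0.065,0.0],[-0.3,-0.3,0,0.0005,0.0035,0.065,0.0],[-0.3,-0.3,0,0.0005,0.0035,0.065,0.0]]
  ]
}}

```text
clock: 6.5
ee_pos: [0.557, -0.119, 0.122]
tcp_rot: [3.14, 0.001, 1.791]
wrist_force: [-0.1, 0.1, 0.2]
grip_width: 0.0426
finger_force: 0.0
```

```bash
python3 -c "
from wr import *
w=W('pics/w3.png');print(w.s['ee_pos'],w.s['tcp_rot'],rel(.5563,-.1197,.077,102.7))
im=cv2.imread('pics/w3.png')[140:320,220:460];cv2.imwrite('pics/w3v.png',cv2.resize(im,None,fx=3.3,fy=3.3,interpolation=cv2.INTER_CUBIC))
for y in(-.005,0,.005):
  for x in (-.016,.016):
    P=w.R.apply([x,y,0])+w.s['ee_pos'];P[2]=.107;print(y,(w.pj(P)-[220,140])*3.3)
"
```

```text
[ 0.55698751 -0.11901191  0.12203162] [3.14017663e+00 7.41153157e-04 1.79107009e+00] [ 0.0875  0.0441 -0.0732 -0.0006 -0.0009  0.045 ]
-0.005 [319.11 614.13]
-0.005 [316.47 419.1 ]
0 [352.11 614.13]
0 [352.11 419.43]
0.005 [385.44 614.13]
0.005 [388.08 419.1 ]
```

View pics/w3v.png

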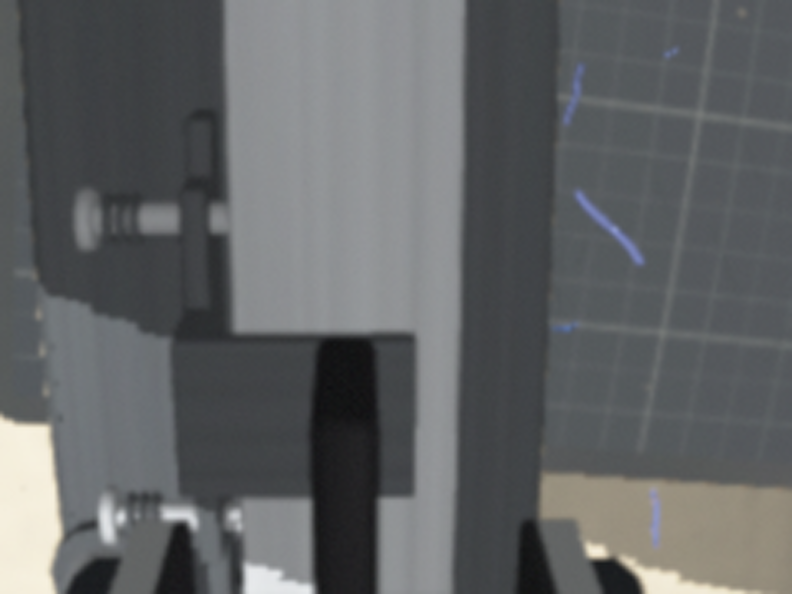

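The fin's top face has its far edge at crop y≈418 and spans x 311–379, centred on 345. The tool's centre plane is at 353, so I need about -1.1 mm along tool y. Along x it is centred.

{"op": "arm_command", "data": {
  "targets": [
    [[0.1,0,0,0,-0.001,0.01,0.0],[0.1,0,0,0,-0.001,0.025,0.0],[0.1,0,0,0,-0.001,0.04,0.0],[0.1,0,0,0,-0.001,0.045,0.0],[0.1,0,0,0,-0.001,0.045,0.0],[0.1,0,0,0,-0.001,0.045,0.0]]
  ]
}}

```text
clock: 7.15
ee_pos: [0.5554, -0.1187, 0.0757]
tcp_rot: [-3.14, -0.0, 1.792]
wrist_force: [0.0, -1.1, 0.2]
grip_width: 0.0427
finger_force: 0.0
```

{"op": "arm_command", "data": {
  "targets": [
    [[0,0,0,0,0,0,-0.4],[0,0,0,0,0,0,-0.6],[0,0,0,0,0,0,-0.7],[0,0,0,0,0,0,-1],[0,0,0,0,0,0,-1],[0,0,0,0,0,0,-1],[0,0,0,0,0,0,-1]]
  ]
}}

```text
clock: 7.85
ee_pos: [0.5555, -0.1189, 0.0761]
tcp_rot: [-3.14, 0.0, 1.792]
wrist_force: [-1.1, 0.7, 5.9]
grip_width: 0.0095
finger_force: 59.9
```

Gripped, with 9.5 mm opening at 60 N. Now I'll pull along tool -y, which is mount +y.

{"op": "arm_command", "data": {
  "targets": [
    [[0,0,0,0,-0.002,0,-1],[0,0,0,0,-0.004,0,-1],[0,0,0,0,-0.006,0,-1],[0,0,0,0,-0.008,0,-1],[0,0,0,0,-0.0095,0,-1],[0,0,0,0,-0.0105,0,-1],[0,0,0,0,-0.0105,0,-1],[0,0,0,0,-0.0105,0,-1]]
  ]
}}

```text
clock: 8.65
ee_pos: [0.5457, -0.121, 0.0761]
tcp_rot: [-3.141, 0.0, 1.792]
wrist_force: [5.8, -0.5, 4.0]
grip_width: 0.0092
finger_force: 59.6
```

```bash
python3 -c "
from wr import *
w=W('pics/w4.png');print(w.s['ee_pos'],w.s['wrist_force'])
im=cv2.imread('pics/w4.png');cv2.imwrite('pics/w4v.png',cv2.resize(im[100:400,120:520],None,fx=2,fy=2,interpolation=cv2.INTER_CUBIC))
"
```

```text
[ 0.5457048  -0.12103628  0.07612784] [ 5.7873363  -0.52033261  4.03733003]
```

View pics/w4v.png

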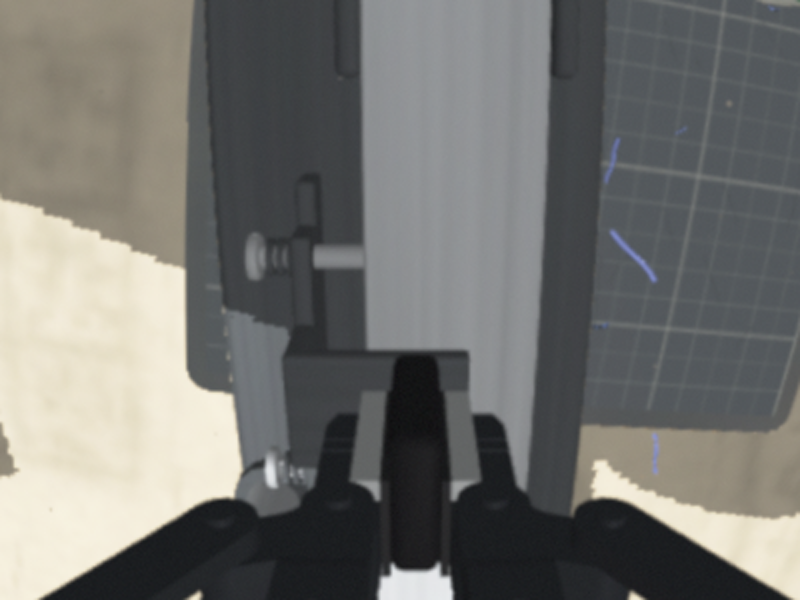

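The latch has moved: the rail is out from the tube and the pin springs are compressed. The 5.8 N side force corresponds to about 10 mm of travel. Lifting straight up, slowly at first.

{"op": "arm_command", "data": {
  "targets": [
    [[0,0,0,0,0,-0.004,-1],[0,0,0,0,0,-0.01,-1],[0,0,0,0,0,-0.016,-1],[0,0,0,0,0,-0.022,-1],[0,0,0,0,0,-0.028,-1],[0,0,0,0,0,-0.034,-1],[0,0,0,0,0,-0.04,-1],[0,0,0,0,0,-0.047,-1],[0,0,0,0,0,-0.055,-1],[0,0,0,0,0,-0.063,-1]]
  ]
}}

```text
clock: 9.7
ee_pos: [0.5449, -0.1211, 0.1393]
tcp_rot: [-3.139, -0.0, 1.791]
wrist_force: [0.5, -0.0, -2.8]
grip_width: 0.009
finger_force: 59.2
```

{"op": "arm_command", "data": {
  "targets": [
    [[0,0,0,0,0,-0.01,-1],[0,0,0,0,0,-0.022,-1],[0,0,0,0,0,-0.034,-1],[0,0,0,0,0,-0.044,-1],[0,0,0,0,0,-0.052,-1],[0,0,0,0,0,-0.057,-1],[0,0,0,0,0,-0.06,-1],[0,0,0,0,0,-0.06,-1],[0,0,0,0,0,-0.06,-1],[0,0,0,0,0,-0.06,-1]]
  ]
}}

```text
clock: 10.7
ee_pos: [0.5451, -0.121, 0.1984]
tcp_rot: [-3.139, -0.0, 1.792]
wrist_force: [-0.5, -0.2, -3.2]
grip_width: 0.0093
finger_force: 59.2
```

```bash
python3 -c "
from cell import viewer,manip
import cv2,numpy as np
s=manip.read_state();print(s['ee_pos'],s['tcp_rot'],s['wrist_force'],s['moment'],s['grip_width'])
a=viewer.get_image('side')['frame'][100:320,220:440,::-1];b=viewer.get_image('top')['frame'][130:310,190:410,::-1]
f=lambda i:cv2.resize(i,(400,int(400*i.shape[0]/i.shape[1])),interpolation=cv2.INTER_CUBIC)
a,b=f(a),f(b);h=max(len(a),len(b));p=lambda i:cv2.copyMakeBorder(i,0,h-len(i),0,0,0)
cv2.imwrite('pics/f.png',np.hstack([p(a),p(b)]))"
```

```text
[ 0.54512735 -0.12099715  0.19840371] [-3.13915365e+00 -2.31258750e-04  1.79165190e+00] [-0.47887997 -0.20225503 -3.21944079] [ 0.06050588 -0.01600092  0.0236862 ] 0.009293551041778451
```

View pics/f.png

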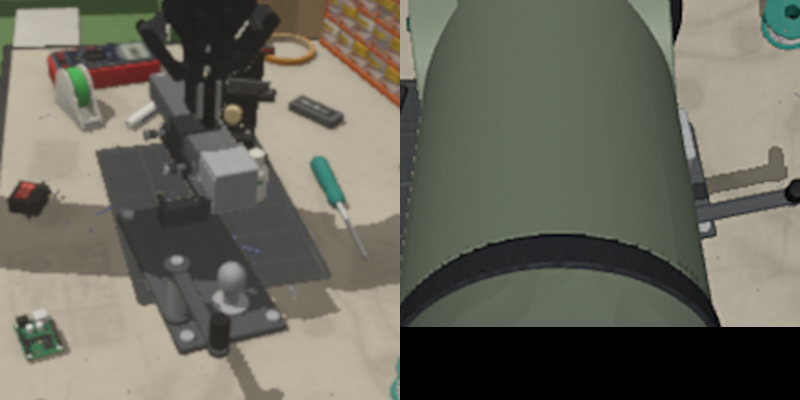

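The side view shows the ball bare at (232,275), the lever clear with its knob at (219,330), and the tongue held level well above the mount. It's 12 cm up and still, and the loose items I can see haven't been disturbed.

```bash
python3 -c "
from cell import close_job
print(close_job())"
```

```text
the job is handed in; nothing more can be done
None
```

The job is handed in at about 11 s: I swung the lever roughly 85–90° clear, pulled the latch about 10 mm, and lifted the tongue 12 cm, where the gripper holds it level and still; the loose items I could see were not moved.

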